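# Hold a glaze sample flush on a tilted panel

## Task

Pull the blue glaze sample up out of its slot in the rack, then tilt it to the slope of the blue fired panel on the stand and gently lay it flush on the panel, pointing down the slope with most of its glaze on the panel and its lower end clear of the ledge, so that both glazes catch the light alike. Finish while still holding it there, flat on the panel with a light, steady push; do not shift the panel's tilt, and leave the other samples, the coffee cup and the jar where they stand.

Things in the scene. Friction and masses are not known exactly. Their poses are not given: they have to be found in the camera images.
- bar_blue_mid (a point): centre of the blue glaze sample: flat fired-clay bar 220 x 36 x 9 mm, lower 120 mm glazed cobalt blue on both faces, upper 100 mm bare buff clay (the end to hold). Axes: z along it to the bare end, y across its width, x square to its flat faces (both alike). Stands in a rack slot, bare end up, 50 mm deep, top 230 mm above the table. Mass about 150 g (varies)
- bar_blue_end (a point): centre of the lower (glazed) end face of the blue sample, 110 mm below its centre; same axes
- rack: hardwood block 60 x 240 x 60 mm (x, y, z; fixed), origin at the centre of its underside, z up. Three slots 50 mm deep in its top, in a row along its y at -75, 0 and +75 mm, each 12 x 39 mm, for the three samples; a sample's flat faces look along the rack's x. Which slot holds which sample varies
- panel_face (a point): centre of the front face of the fired panel, plain mid-blue glaze (a little lighter than the sample), 180 (up the slope) x 200 x 10 mm, on the stand's tilting board. Axes: x up the slope, y level across, z square out of the face. Slope 49 to 69 deg from level. Upper edge (x = +90 mm) is free, the board ends level with it; along the lower edge (x = -90) a ledge stands 8 mm out of the face. The clamped tilt slips at a hard push (about 30 N)
- stand: tilting stand (fixed), base board 220 x 250 mm, 22 mm high; origin: centre of its underside. The panel's board is hinged 45 mm up along the base's -x edge (95 mm from origin), leans back towards +x, and faces the stand's -x side, which is turned away from the robot: the panel's upper edge is the near one. Black clamp knobs at both sides, within 140 mm of the middle, up to 100 mm high
- bar_green_mid (a point): centre of the green glaze sample: flat fired-clay bar 220 x 36 x 9 mm, lower 120 mm glazed pale green on both faces, upper 100 mm bare buff clay (the end to hold). Axes: z along it to the bare end, y across its width, x square to its flat faces (both alike). Stands in a rack slot, bare end up, 50 mm deep, top 230 mm above the table
- bar_brown_mid (a point): centre of the brown glaze sample: flat fired-clay bar 220 x 36 x 9 mm, lower 120 mm glazed dark brown on both faces, upper 100 mm bare buff clay (the end to hold). Axes: z along it to the bare end, y across its width, x square to its flat faces (both alike). Stands in a rack slot, bare end up, 50 mm deep, top 230 mm above the table
- cup_mid (a point): middle of a paper coffee cup with black lid, 84 mm across, 120 mm tall, 60 mm above its foot; leave alone
- jar_mid (a point): middle of an amber jar with white cap, 70 mm across, 100 mm tall, 50 mm above its foot; leave alone

How it is judged:
By the outcome, as a careful person would: the job done as asked, in the order asked, and still so for the second after the job is handed in, while the arm keeps its last pose, push and grip.
It also fails if it takes over 61 s, if anything falls off the work surface, if the arm or the gripper's body presses on something with over 40 N, if the wrist force passes 120 N, or if a joint passes its speed limit or range.

## Robot

A 6-joint arm with a two-finger parallel gripper is mounted at the origin on the work surface. World frame = base frame: x ahead of the robot, y to its left, z up, the work surface at z = 0. Lengths are in m, angles in rad, forces in N, time in s.
With the tool pointing down it reaches from about 0.325 to 0.875 m from the base axis. Payload 4.4 kg.
Tool frame: the origin (TCP) lies midway between the tips of the shut fingers; the grasp point (between the pads) lies 19 mm behind it; x points along the fingers, y is the direction in which the jaws open and shut, and the axes are right-handed (so a half turn about x gives the same grasp; the last joint's range is limited). The gripper opens to 85 mm and grips with 20 to 120 N. Pads are 22 mm wide; open, the fingers measure 114 mm over their backs; the gripper's body (76 mm by 85 mm) begins 54 mm behind the grasp point. The pads swing forward as they close: fully open they stand 13 mm farther back than shut.
Start: joints at [1.183, 0.207, 1.542, -0, 1.393, -0.15], TCP at [0.135, 0.559, 0.207] pointing down, gripper open.
Joint ranges: [-2.73, 2.73], [-0.86, 2.22], [0.23, 2.46], [-1.11, 4.25], [0.08, 2.63], [-2.82, 2.82]. Speed limits (rad/s): [2.79, 2.79, 3.14, 3.14, 3.14, 3.14].

## Interface

Orientations are given as a unit quaternion [w, x, y, z].
In Python, from station import bot gives the robot as it stands.
- The arm moves only by the tool move_arm, never from a script. Its argument "steps" is one flat list of numbers, 7 for each row, row after row: the shift along the tool's x, y, z in m, then the turn, a rotation vector about the tool's x, y, z in degrees, then the closure in counts, from 0 (fully open) to 255 (shut). In form: [tx, ty, tz, ax, ay, az, jaw, tx, ty, tz, ax, ay, az, jaw, ...]. A call has 1 to 20 rows; each row is the pose to reach, as a shift and turn from the pose measured when the call began, along the tool's axes at that moment; what a row does not reach only later rows make up. A row lasts 1/10 s, in which the tool goes at most 50 mm and 8.59 degrees, less where a joint would pass 70% of its speed; a pose out of reach is approached as far as the arm can. A call with a gripper value outside its range is refused whole. The fingers move at their own pace and stop on an object; the grip force is fixed at half the most. Time passes only in rows, so rows that repeat a pose let the fingers close. It gives the time, the measured TCP pose, the force and the opening at its end, in the units of the state.
- bot.state(): the state, without advancing time (a new reading comes with each control period).
- bot.capture(name): name is "scene" or "top" or "wrist"; returns the picture (420x560x3 uint8, red, green, blue); there is no depth.
- bot.get_calibration(name): a dict with "vertical_fov" (degrees; the focal length in pixels is half the picture's height over the tangent of half this angle, whatever the lens; pixels are square), "cx", "cy" (the principal point, pixels), "origin" and "orientation" of the camera in the world. Camera axes: x right, y up, looking along -z (the intrinsics and any distortion apply to the point x, -y, -z); pixel columns grow to the right and rows downward; lengths in m; the calibration is good to about 2 mm. A picture is of the moment at which its call begins: read the wrist's pose just before it. get_calibration takes no time and is no camera call; for the wrist camera it gives the pose at the moment of the call.
- bot.close_job(): hands the job in, once; it reports no verdict.
The state is a dict: "clock": time; "joint_positions": joint angles; "joint_velocities": joint speeds; "tau": joint torques, N m; "eef_pos": TCP position; "tool_rot": TCP orientation; "force": force on the tool from outside, world axes, zero at the start; "ft_torque": the same for the moment, N m; "width": finger opening in m.
Only numpy, scipy, OpenCV 4.12 (cv2) and the standard library are available. Lean on these libraries where they do the work, as an engineer would, in place of code of your own. Each camera call takes 0.05 s, during which the arm holds its last target. There are 200 camera calls.

## Working session

There is one attempt and no reset: what is moved stays moved. The work goes in short steps, Python scripts to look and compute and a tool call to move; the robot and the scene stay as the last step left them, time stands still between calls to the robot, and variables do not carry over. Pictures are saved under pics/ and viewed, about 8 in all and at most 12, crops included, and the job is handed in when it is done.

Besides the shell and the picture viewer there is one more tool, called after "Emit:" as name(argument=value, ...) on one line, values as JSON. move_arm: Moves the arm, as the interface text tells. Its arguments: {"type":"object","properties":{"steps":{"type":"array","items":{"type":"number"}}},"required":["steps"]}

```bash
mkdir -p pics; ls; python3 - <<'E'
from station import bot
import cv2
for n in ("scene","top"):
    cv2.imwrite(f"pics/{n}0.png",bot.capture(n)[:,:,::-1]); print(n,bot.get_calibration(n))
print(bot.get_calibration("wrist")); print(bot.state())
E
```

```text
pics
scene {'vertical_fov': 46.52557087641772, 'cx': 279.3242385843715, 'cy': 200.54190519887277, 'origin': array([1.39738931, 0.44903313, 0.94655658]), 'orientation': array([0.46372573, 0.18594641, 0.33841575, 0.79740652])}
top {'vertical_fov': 56.03770804515827, 'cx': 277.60594946476033, 'cy': 211.41713597527774, 'origin': array([ 0.44008458, -0.00667243,  1.04658047]), 'orientation': array([ 0.70961316,  0.08020022, -0.08255748, -0.69512686])}
{'vertical_fov': 62.629546577737834, 'cx': 280.38717569611947, 'cy': 210.53046458649774, 'origin': array([0.0623486 , 0.57570082, 0.3721631 ]), 'orientation': array([ 0.77750192, -0.11645447, -0.09025216,  0.6113785 ])}
{'clock': 0.1, 'joint_positions': array([ 1.18251723e+00,  2.07349165e-01,  1.54283324e+00, -2.18277943e-05,
        1.39350600e+00, -1.50499523e-01]), 'joint_velocities': array([-1.13247426e-03, -2.67652331e-03, -2.51319011e-03,  1.52860170e-04,
        3.46869012e-05,  4.31470732e-04]), 'tau': array([-6.40207199e-04, -3.84086394e+01, -2.92549986e+01, -2.82132323e-04,
        4.78013739e-03, -3.16441503e-05]), 'eef_pos': array([0.13517123, 0.55811985, 0.20612326]), 'tool_rot': array([ 0.70192516,  0.08315221,  0.70230492, -0.08458472]), 'force': array([0.61013697, 0.45715189, 0.59991814]), 'ft_torque': array([ 0.00708552, -0.05134013,  0.01074657]), 'width': 0.08543002054422635}
```

View pics/scene0.png

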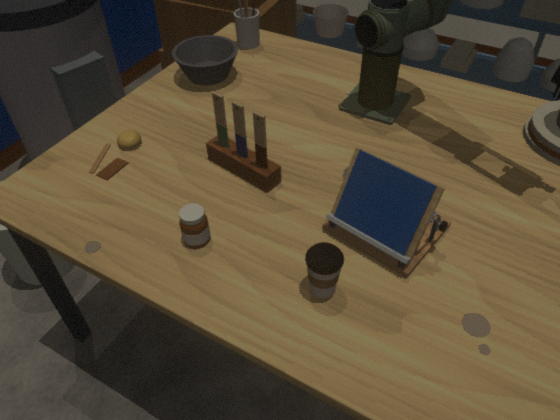

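View pics/top0.png

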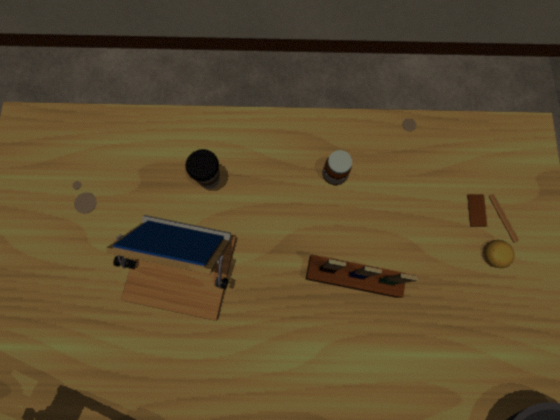

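The scene view shows the rack at (243,160), its bars left to right green, blue and brown, so blue is in the middle slot. The panel is at (385,205), the cup at (323,272) and the jar at (194,225). The top view shows the rack at (356,276), panel at (172,242), cup at (203,168) and jar at (338,167).

```bash
cat > h.py <<'E'
import numpy as np, cv2
from scipy.spatial.transform import Rotation as R
from station import bot
def rot(q): return R.from_quat([q[1],q[2],q[3],q[0]])
def f(c): return 210/np.tan(np.radians(c["vertical_fov"]/2))
def ray(c,p):
    p=np.atleast_2d(p).astype(float)
    d=np.c_[(p[:,0]-c["cx"])/f(c),-(p[:,1]-c["cy"])/f(c),-np.ones(len(p))]
    return c["origin"],rot(c["orientation"]).apply(d)
def onz(c,p,z):
    o,d=ray(c,p); return o+d*((z-o[2])/d[:,2])[:,None]
def proj(c,X):
    v=rot(c["orientation"]).inv().apply(np.atleast_2d(X)-c["origin"])
    return np.c_[c["cx"]+f(c)*v[:,0]/-v[:,2], c["cy"]+f(c)*v[:,1]/v[:,2]]
def blob(m):
    cs,_=cv2.findContours(m.astype(np.uint8),cv2.RETR_EXTERNAL,cv2.CHAIN_APPROX_NONE)
    return sorted(cs,key=cv2.contourArea)[::-1]
def bright(im,k=2.5): return np.clip(255*(im/255.)**(1/2.2)*1.1,0,255).astype(np.uint8)
E
python3 - <<'E'
from h import *
for n in ("scene","top"):
    im=cv2.imread(f"pics/{n}0.png"); c=bot.get_calibration(n)
    b,g,r=[im[:,:,i].astype(int) for i in range(3)]
    m=(b>r+15)&(b>g+8)
    if n=="scene": m[:120]=0;m[:,:310]=0
    k=blob(m)[0]; 
    for e in (4,5,6,8): print(n,e,cv2.approxPolyDP(k,e,True)[:,0].tolist())
    if n=="top":
        hsv=cv2.cvtColor(im,cv2.COLOR_BGR2HSV)
        print(onz(c,[[203,160],[339,160]],.12))
    # crop
x=cv2.imread("pics/top0.png");y=cv2.imread("pics/scene0.png")
a=cv2.resize(bright(x[205:325,95:245]),None,fx=2.6,fy=2.6,interpolation=2)
d=cv2.resize(bright(x[240:310,295:425]),None,fx=3,fy=3,interpolation=2)
e=cv2.resize(bright(y[145:275,315:455]),None,fx=2.8,fy=2.8,interpolation=2)
W=np.zeros((600,800,3),np.uint8);W[:a.shape[0],:a.shape[1]]=a;W[:e.shape[0],400:400+e.shape[1]]=e[:, :400]
W[380:380+d.shape[0],:d.shape[1]]=d
s=cv2.resize(bright(y[85:190,200:290]),None,fx=2.1,fy=2.1,interpolation=2)
W[372:372+s.shape[0],420:420+s.shape[1]]=s
cv2.imwrite("pics/c1.png",W)
E
```

```text
scene 4 [[360, 150], [334, 215], [403, 254], [435, 186]]
scene 5 [[360, 150], [334, 215], [403, 254], [435, 186]]
scene 6 [[360, 150], [334, 215], [403, 254], [435, 186]]
scene 8 [[360, 150], [334, 215], [403, 254], [435, 186]]
top 4 [[113, 245], [203, 265], [222, 237], [148, 221]]
top 5 [[113, 245], [203, 265], [222, 237], [148, 221]]
top 6 [[113, 245], [203, 265], [222, 237], [148, 221]]
top 8 [[113, 245], [203, 265], [222, 237], [148, 221]]
[[ 0.78500731  0.18040605  0.12      ]
 [ 0.79248397 -0.15780936  0.12      ]]
```

View pics/c1.png

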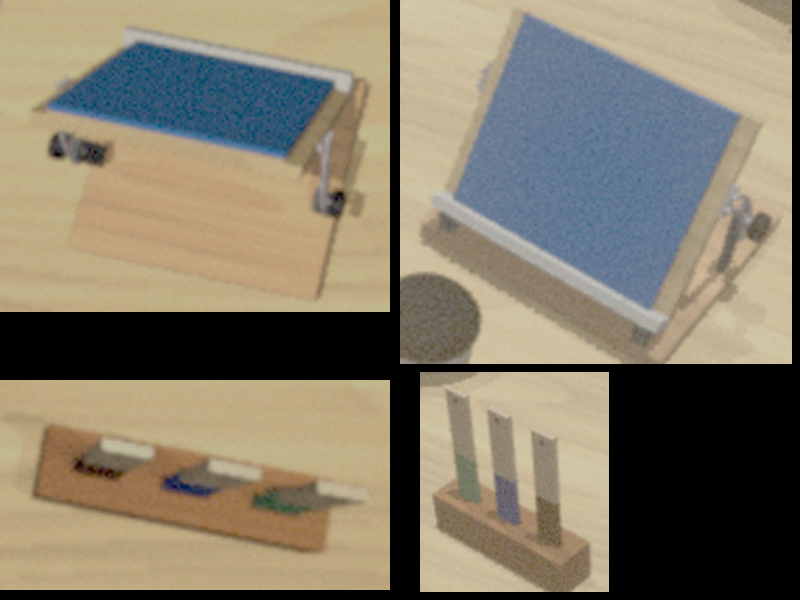

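```bash
cat > fit.py <<'E'
from h import *
from scipy.optimize import least_squares
def quad(m,out=0.5):
    k=blob(m)[0]; a=cv2.approxPolyDP(k,5,True)[:,0].astype(float); k=k[:,0].astype(float); ls=[]; ctr=a.mean(0)
    for i in range(4):
        p,q=a[i],a[(i+1)%4]; L=np.linalg.norm(q-p); u=(q-p)/L; n=np.array([-u[1],u[0]])
        t=(k-p)@u; s=k[(t>.1*L)&(t<.9*L)&(abs((k-p)@n)<3)]
        vx,vy,x0,y0=cv2.fitLine(s.astype(np.float32),cv2.DIST_HUBER,0,.01,.01).ravel()
        n=np.array([-vy,vx]); d=n@[x0,y0]
        if n@ctr>d: n,d=-n,-d
        ls.append((n,d+out))
    P=[np.linalg.solve([ls[i-1][0],ls[i][0]],[ls[i-1][1],ls[i][1]]) for i in range(4)]
    return np.array(P)
def panelR(yaw,s):  # columns: up-slope, level, normal ; yaw = azimuth of outward normal
    h=np.array([np.cos(yaw),np.sin(yaw),0]); z=np.array([0,0,1.])
    X=-h*np.cos(s)+z*np.sin(s); N=h*np.sin(s)+z*np.cos(s); return np.c_[X,np.cross(N,X),N]
if __name__=="__main__":
    obs={}
    for n in ("scene","top"):
        im=cv2.imread(f"pics/{n}0.png"); b,g,r=[cv2.GaussianBlur(im,(3,3),0)[:,:,i].astype(int) for i in range(3)]
        m=(b>r+15)&(b>g+8)
        if n=="scene": m[:120]=0;m[:,:310]=0
        else: 
            print(b[236:268,165].tolist())
        obs[n]=quad(m); print(n,obs[n].round(1).tolist())
    C={n:bot.get_calibration(n) for n in obs}
    # corner order in each contour: scene starts upper(-y side), lower, ... ; match by label
    lab={"scene":[(1,-1),(-1,-1),(-1,1),(1,1)],"top":[(1,1),(1,-1),(-1,-1),(-1,1)]}
    def res(p,full=False):
        M=panelR(p[3],p[4]); o=[]
        for n in obs:
            for (u,v),q in zip(lab[n],obs[n]):
                best=proj(C[n],p[:3]+M@[u*.09,-v*.1*1,0])[0]-q   # v=+1 : world +y side
                o.append(best)
        return np.array(o).ravel()
    s=least_squares(res,[.65,.27,.12,0.2,1.05],loss="soft_l1")
    print(s.x[:3].round(4),np.degrees(s.x[3:]).round(2)); print(res(s.x).reshape(-1,2).round(1).tolist())
    np.save("panel.npy",s.x)
E
python3 fit.py
python3 - <<'E'
from h import *
im=cv2.imread("pics/top0.png"); c=bot.get_calibration("top"); x=im[240:310,295:425].astype(int)
print([onz(c,[[295+a/3,240+b/3]],z)[0].round(4).tolist() for a,b,z in [(128,68.5,.23),(235,89.5,.23),(342,112,.23)]])
rc=np.array([[48,47],[36,116],[323,169]])/3+[295,240]
print(onz(c,rc,.06).round(4))
y=cv2.imread("pics/scene0.png"); cs=bot.get_calibration("scene")
# scene-view bar tops
print([onz(cs,[[200+(a-420)/2.1,85+(b-372)/2.1]],.23)[0].round(4).tolist() for a,b in [(458,391),(500,412),(545,434)]])
E
```

```text
scene [[359.70001220703125, 149.8000030517578], [334.0, 215.6999969482422], [403.1000061035156, 255.1999969482422], [435.5, 185.6999969482422]]
[36, 36, 36, 36, 35, 35, 36, 37, 36, 35, 35, 35, 35, 35, 36, 36, 36, 38, 44, 55, 65, 64, 58, 52, 48, 44, 43, 44, 44, 44, 44, 43]
top [[111.5999984741211, 245.89999389648438], [203.39999389648438, 265.1000061035156], [223.10000610351562, 236.3000030517578], [147.6999969482422, 220.60000610351562]]
[0.5789 0.2356 0.1351] [-10.67  60.25]
[[-0.1, -0.4], [-0.6, -0.1], [0.2, 0.3], [0.5, 0.2], [0.4, -0.1], [0.2, 0.1], [0.1, 0.2], [-0.6, -0.0]]
[[0.5255, -0.1336, 0.23], [0.5127, -0.2068, 0.23], [0.4989, -0.2794, 0.23]]
[[ 0.5598 -0.0935  0.06  ]
 [ 0.5028 -0.0836  0.06  ]
 [ 0.4648 -0.3181  0.06  ]]
[[0.5004, -0.275, 0.23], [0.5147, -0.2009, 0.23], [0.5284, -0.1265, 0.23]]
```

```bash
sed -i 's/            print(b\[236.*/            m\&=b<46/' fit.py; python3 fit.py
python3 - <<'E'
from h import *
s=bot.state(); print(rot(s["tool_rot"]).as_matrix().round(3))
from fit import panelR
p=np.load("panel.npy"); M=panelR(p[3],p[4]); print(M.round(3)); print("upper edge",p[:3]+M@[.09,0,0])
E
```

```text
scene [[359.70001220703125, 149.8000030517578], [334.0, 215.6999969482422], [403.1000061035156, 255.1999969482422], [435.5, 185.6999969482422]]
top [[114.9000015258789, 243.89999389648438], [205.3000030517578, 262.5], [222.89999389648438, 236.5], [147.10000610351562, 220.8000030517578]]
[0.5807 0.2347 0.1358] [-10.34  62.08]
[[-1.6, -0.2], [-0.7, 0.0], [0.3, 0.2], [-0.5, 0.3], [-2.4, 0.0], [-0.9, 0.4], [0.4, 0.0], [0.0, 0.3]]
[[-0.001  0.236  0.972]
 [-0.002  0.972 -0.236]
 [-1.    -0.002 -0.   ]]
[[-0.461 -0.179  0.869]
 [ 0.084 -0.984 -0.159]
 [ 0.884  0.     0.468]]
upper edge [0.53928544 0.2422325  0.21532191]
```

```bash
cat >> h.py <<'E'
def plan(pos,M):
    s=bot.state(); A=rot(s["tool_rot"]); d=A.inv().apply(np.array(pos)-s["eef_pos"])
    rv=(A.inv()*R.from_matrix(M)).as_rotvec(degrees=True); print("shift",d.round(4),"rot",rv.round(2),"clock",s["clock"])
def down(az):
    a=np.radians(az); y=[np.cos(a),np.sin(a),0]; return np.c_[[0,0,-1],y,np.cross([0,0,-1],y)]
E
python3 -c "
from h import *
plan([.5137,-.2045,.36],down(-10.3)); plan([.36,.12,.40],down(30))"
```

```text
shift [-0.1527 -0.6523  0.5475] rot [8.668e+01 8.000e-02 1.100e-01] clock 0.1
shift [-0.1932 -0.3732  0.3216] rot [4.638e+01 3.000e-02 1.200e-01] clock 0.1
```

Emit:
move_arm(steps=[-0.05,0,0,0,0,0,0,-0.1,-0.01,0.01,0,0,0,0,-0.14,-0.04,0.03,6,0,0,0,-0.17,-0.075,0.06,11,0,0,0,-0.19,-0.11,0.09,16,0,0,0,-0.193,-0.145,0.12,21,0,0,0,-0.193,-0.18,0.15,25,0,0,0,-0.193,-0.215,0.18,29,0,0,0,-0.193,-0.25,0.21,33,0,0,0,-0.193,-0.285,0.24,37,0,0,0,-0.193,-0.32,0.275,41,0,0,0,-0.193,-0.355,0.305,45,0,0,0,-0.193,-0.39,0.335,50,0,0,0,-0.19,-0.425,0.365,55,0,0,0,-0.185,-0.46,0.395,60,0,0,0,-0.18,-0.495,0.42,66,0,0,0,-0.175,-0.53,0.45,71,0,0,0,-0.17,-0.565,0.48,76,0,0,0,-0.165,-0.6,0.51,81,0,0,0,-0.16,-0.63,0.53,86.5,0,0,0])

```text
clock: 2.1
eef_pos: [0.5025, -0.181, 0.3659]
tool_rot: [-0.452, -0.542, -0.453, 0.544]
force: [0.6, 0.5, -0.2]
width: 0.0855
```

```bash
python3 -c "
from h import *
plan([.5137,-.2045,.35],down(-10.3));print(bot.state()['eef_pos'],bot.state()['joint_positions'])"
```

```text
shift [0.0159 0.0153 0.0211] rot [-0.11  0.1   0.11] clock 2.1
[ 0.5024939  -0.18097676  0.36590974] [-0.50639721  0.04440009  1.4017206  -0.00219098  1.69667807 -0.32496526]
```

Emit:
move_arm(steps=[0.016,0.015,0.021,0,0,0,0,0.016,0.015,0.021,0,0,0,0,0.016,0.015,0.021,0,0,0,0])

```text
clock: 2.4
eef_pos: [0.5128, -0.2043, 0.3484]
tool_rot: [-0.451, -0.542, -0.454, 0.545]
force: [-0.1, 0.3, -0.0]
width: 0.0855
```

```bash
python3 - <<'E'
from h import *
import pickle
s=bot.state();c=bot.get_calibration("wrist");im=bot.capture("wrist")[:,:,::-1]
pickle.dump(c,open("w1.pkl","wb"));print(s["eef_pos"]); cv2.imwrite("pics/w1raw.png",im); cv2.imwrite("pics/w1.png",bright(im))
print(proj(c,[[.5137,-.2045,.23]]))
E
```

```text
[ 0.51282613 -0.20433764  0.34840152]
[[282.87558308 196.25134978]]
```

View pics/w1.png

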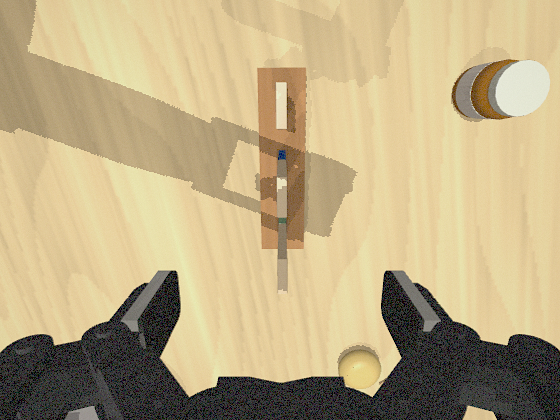

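Wrist view: the blue bar's top is near (282,196) as predicted, aligned with the jaws; brown is above at (281,105), green below at (282,290). I'll descend and grip.

Emit:
move_arm(steps=[0.04,0,0,0,0,0,0,0.08,0,0,0,0,0,0,0.12,0,0,0,0,0,0,0.15,0,0,0,0,0,0,0.162,0,0,0,0,0,0,0.162,0,0,0,0,0,0,0.162,0,0,0,0,0,255,0.162,0,0,0,0,0,255,0.162,0,0,0,0,0,255,0.162,0,0,0,0,0,255,0.162,0,0,0,0,0,255,0.162,0,0,0,0,0,255,0.162,0,0,0,0,0,255,0.162,0,0,0,0,0,255,0.162,0,0,0,0,0,255,0.162,0,0,0,0,0,255])

```text
clock: 4.05
eef_pos: [0.5131, -0.2042, 0.1883]
tool_rot: [-0.452, -0.543, -0.453, 0.544]
force: [0.1, -0.5, 4.9]
width: 0.0079
```

Emit:
move_arm(steps=[-0.005,0,0,0,0,0,255,-0.015,0,0,0,0,0,255,-0.025,0,0,0,0,0,255,-0.035,0,0,0,0,0,255,-0.045,0,0,0,0,0,255,-0.055,0,0,0,0,0,255,-0.065,0,0,0,0,0,255,-0.085,0,0,0,0,0,255,-0.11,0,0,0,0,0,255,-0.14,0,0,0,0,0,255,-0.17,0,0,0,0,0,255,-0.2,0,0,0,0,0,255,-0.225,0,0,0,0,0,255,-0.245,0,0,0,0,0,255,-0.26,0,0,0,0,0,255,-0.26,0,0,0,0,0,255,-0.26,0,0,0,0,0,255])

```text
clock: 5.75
eef_pos: [0.5135, -0.2039, 0.4483]
tool_rot: [-0.453, -0.543, -0.453, 0.544]
force: [0.3, -0.7, -2.9]
width: 0.0079
```

```bash
python3 - <<'E'
from h import *
import pickle
s=bot.state();print(s["eef_pos"],s["force"],s["width"])
c=bot.get_calibration("wrist");im=bot.capture("wrist")[:,:,::-1]; y=bot.capture("scene")[:,:,::-1]
pickle.dump(c,open("w2.pkl","wb")); cv2.imwrite("pics/w2raw.png",im);cv2.imwrite("pics/s2raw.png",y)
W=np.zeros((420,760,3),np.uint8); W[:,:400]=bright(im[:,80:480]); k=cv2.resize(bright(y[0:210,150:330]),None,fx=2,fy=2); W[:,400:]=k
cv2.imwrite("pics/c2.png",W)
E
```

```text
[ 0.51350383 -0.20389712  0.4483435 ] [ 0.2836198  -0.70800127 -2.89100987] 0.007937989979323483
```

View pics/c2.png

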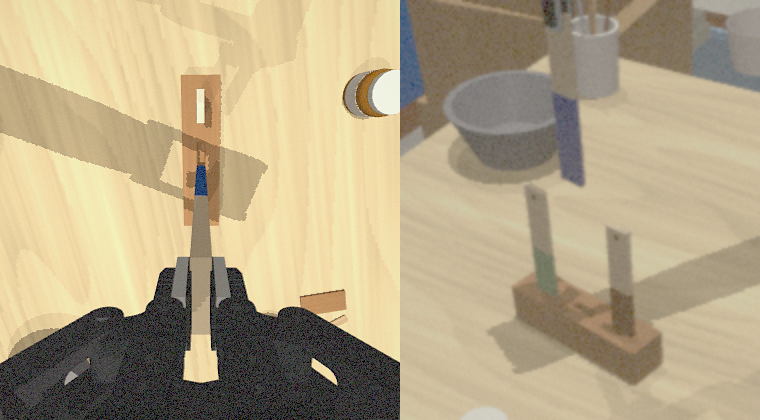

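```bash
python3 - <<'E'
from h import *
import pickle
s=bot.state(); A=rot(s["tool_rot"]); T=s["eef_pos"]
y=cv2.imread("pics/s2raw.png"); b,g,r=[cv2.GaussianBlur(y,(3,3),0)[:,:,i].astype(int) for i in range(3)]
m=(b>r+10)&(b>g+8); m[:,:215]=0;m[:,255:]=0;m[110:]=0;m[:30]=0
k=blob(m)[0]; print(cv2.boundingRect(k)); (q)=cv2.boxPoints(cv2.minAreaRect(k)); q=q[np.argsort(q[:,1])]; print(q)
c=bot.get_calibration("scene")
n=A.as_matrix()[:,1]
for p in (q[2],q[3],(q[2]+q[3])/2,(q[0]+q[1])/2):
    o,d=ray(c,p); t=((T+n*.0045-o)@n)/(d[0]@n); print((A.inv().apply(o+t*d[0]-T)).round(4))
c=pickle.load(open("w2.pkl","rb"))
print("wrist predicted end corners",proj(c,[T+A.apply([.178,v,w]) for v in(-.0045,.0045) for w in (-.018,.018)]).round(1).tolist())
w=cv2.imread("pics/w2raw.png"); b,g,r=[w[:,:,i].astype(int) for i in range(3)]
k=blob(((b>r+15)&(b>g+8)))[0]; print(cv2.boxPoints(cv2.minAreaRect(k)).round(1).tolist())
# panel from panel.npy -> target TCP
from fit import panelR
P=np.load("panel.npy"); print(P)
E
```

```text
(228, 52, 3, 4)
[[228.  52.]
 [230.  52.]
 [230.  55.]
 [228.  55.]]
[0.0792 0.0045 0.0066]
[0.0816 0.0045 0.0138]
[0.0804 0.0045 0.0102]
[0.0721 0.0045 0.0091]
wrist predicted end corners [[275.6, 163.3], [275.8, 198.0], [284.6, 163.3], [284.5, 197.9]]
[[275.0, 166.0], [286.0, 166.0], [286.0, 195.0], [275.0, 195.0]]
[ 0.58074824  0.23466913  0.13580064 -0.18042964  1.08343084]
```

```bash
python3 - <<'E'
from h import *
import pickle
s=bot.state(); A=rot(s["tool_rot"]); T=s["eef_pos"]
c=pickle.load(open("w2.pkl","rb"))
for x in (.178,.058,-.042):
    print(x,proj(c,[T+A.apply([x,0,w]) for w in (-.018,.018)]).round(1).tolist())
print(A.inv().apply(c["origin"]-T), (A.inv()*rot(c["orientation"])).as_matrix().round(3))
y=cv2.imread("pics/s2raw.png"); print(y[85:97,236].tolist(), y[70,228:246].tolist())
w=cv2.imread("pics/w2raw.png"); print([w[i,280].tolist() for i in range(150,215,3)])
E
```

```text
0.178 [[280.1, 163.3], [280.1, 198.0]]
0.058 [[280.6, 192.1], [280.6, 241.9]]
-0.042 [[281.6, 253.1], [281.5, 331.0]]
[-0.16743811 -0.00084617 -0.07385678] [[-0.003  0.292 -0.956]
 [ 1.     0.002 -0.003]
 [ 0.001 -0.956 -0.292]]
[[29, 24, 24], [37, 33, 33], [31, 29, 28], [31, 19, 24], [36, 27, 31], [33, 31, 28], [46, 51, 61], [70, 103, 120], [71, 110, 127], [79, 116, 133], [78, 115, 132], [74, 114, 131]] [[29, 31, 31], [33, 29, 31], [32, 23, 27], [33, 22, 24], [38, 32, 32], [31, 23, 27], [32, 25, 23], [32, 28, 30], [36, 26, 29], [31, 24, 27], [36, 28, 28], [33, 23, 26], [46, 59, 69], [67, 100, 120], [75, 108, 131], [73, 106, 128], [72, 106, 128], [69, 103, 123]]
[[25, 59, 111], [21, 61, 113], [27, 61, 117], [26, 58, 112], [10, 30, 56], [14, 8, 16], [27, 8, 2], [30, 10, 2], [27, 9, 1], [32, 12, 6], [34, 14, 8], [30, 10, 2], [33, 12, 8], [32, 12, 7], [34, 12, 4], [61, 42, 36], [29, 42, 58], [31, 47, 60], [27, 43, 57], [26, 43, 56], [21, 38, 53], [28, 46, 60]]
```

```bash
cat >> h.py <<'E'
def target(P,e=-.055,gap=0.,up=0.,lat=.002,L=.178,toe=0.):
    """TCP pose with bar (9 mm thick, end L ahead of TCP) over panel P; toe>0 (deg): lower end tipped towards panel"""
    from fit import panelR
    M=panelR(P[3],P[4]); B=np.c_[-M[:,0],M[:,2],np.cross(-M[:,0],M[:,2])]
    E=P[:3]+M@[e,0,0]+M[:,2]*(.0045+gap)+[0,0,up]   # end centre
    B=(R.from_matrix(B)*R.from_rotvec([0,0,-toe],degrees=True)).as_matrix()
    return E-B@[L,0,lat],B
E
python3 - <<'E'
from h import *
P=np.load("panel.npy"); P[4]=np.radians(61.2)
plan(*target(P,gap=.08,up=.08)); print(target(P,gap=.05))
E
```

```text
shift [ 0.0824  0.0025 -0.4454] rot [-0.06  0.04 29.03] clock 5.85
(array([0.56979679, 0.23869982, 0.26984194]), array([[ 0.47393321,  0.86208132, -0.17945225],
       [-0.08645178, -0.15725521, -0.98376668],
       [-0.87630668,  0.48175367,  0.        ]]))
```

Emit:
move_arm(steps=[0,0,-0.03,0,0,0,255,0,0,-0.06,0,0,1,255,0,0,-0.09,0,0,3,255,0,0,-0.12,0,0,5,255,0,0,-0.15,0,0,7,255,0,0,-0.18,0,0,9,255,0,0,-0.21,0,0,11,255,0,0,-0.24,0,0,13,255,0,0,-0.27,0,0,15,255,0,0,-0.3,0,0,17,255,0,0,-0.33,0,0,19,255,0,0,-0.36,0,0,21,255,0,0,-0.385,0,0,23,255,0.01,0,-0.41,0,0,25,255,0.025,0,-0.43,0,0,27,255,0.04,0.002,-0.445,0,0,29,255,0.055,0.002,-0.445,0,0,29,255,0.07,0.002,-0.445,0,0,29,255,0.082,0.002,-0.445,0,0,29,255,0.082,0.002,-0.445,0,0,29,255])

```text
clock: 7.85
eef_pos: [0.5941, 0.2322, 0.3612]
tool_rot: [0.573, 0.637, 0.304, -0.416]
force: [-0.2, 0.2, -1.7]
width: 0.0073
```

```bash
python3 - <<'E'
from h import *
P=np.load("panel.npy"); P[4]=np.radians(61.2)
print(bot.state()["force"],bot.state()["joint_positions"]);plan(*target(P,gap=.04))
E
```

```text
[-0.22204333  0.16202306 -1.73225358] [ 0.37291416 -0.00399227  1.54183827 -0.27767494  1.18711548  0.60515465]
shift [ 0.0684 -0.0756 -0.0023] rot [-0.05  0.24  0.32] clock 7.85
```

Emit:
move_arm(steps=[0.012,-0.012,-0.002,0,0,0.3,255,0.025,-0.025,-0.002,0,0,0.3,255,0.037,-0.038,-0.002,0,0,0.3,255,0.048,-0.05,-0.002,0,0,0.3,255,0.058,-0.062,-0.002,0,0,0.3,255,0.066,-0.072,-0.002,0,0,0.3,255,0.068,-0.076,-0.002,0,0,0.3,255,0.068,-0.076,-0.002,0,0,0.3,255,0.068,-0.076,-0.002,0,0,0.3,255])

```text
clock: 8.75
eef_pos: [0.5613, 0.2403, 0.2664]
tool_rot: [0.574, 0.638, 0.302, -0.414]
force: [-0.3, 0.5, -2.1]
width: 0.0074
```

```bash
python3 - <<'E'
from h import *
import pickle
s=bot.state(); print(s["eef_pos"],s["force"]); pickle.dump(s,open("s3.pkl","wb"))
c=bot.get_calibration("wrist");im=bot.capture("wrist")[:,:,::-1]; y=bot.capture("scene")[:,:,::-1]
pickle.dump(c,open("w3.pkl","wb")); cv2.imwrite("pics/w3raw.png",im);cv2.imwrite("pics/s3raw.png",y)
W=np.zeros((600,800,3),np.uint8); W[:420,:400]=bright(im[:,80:480]); k=cv2.resize(bright(y[60:270,280:480]),None,fx=2,fy=2); W[:420,400:]=k
cv2.imwrite("pics/c3.png",W[:420])
E
```

```text
[0.56134331 0.24028181 0.26636364] [-0.28625501  0.49075979 -2.1290868 ]
```

View pics/c3.png

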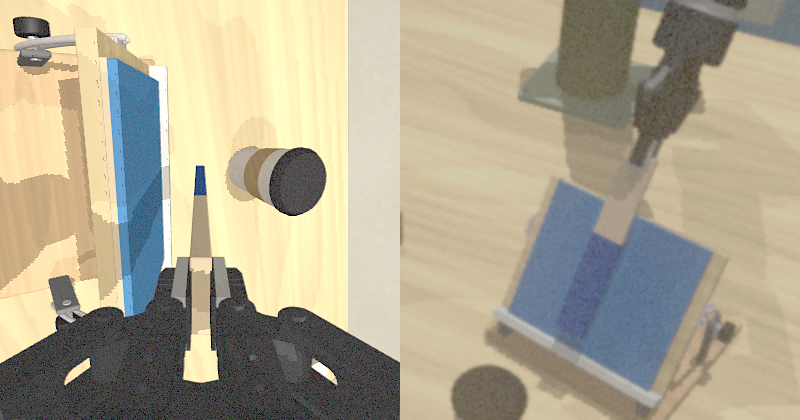

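The bar hangs about 40 mm off the panel, parallel to it. In the wrist view the panel's upper edge is near column 118+80, the ledge near 160+80. In the scene view the bar is centred across the panel and its end is above the ledge. Next I refine slope and plane from the wrist edges.

```bash
cat > fit2.py <<'E'
from h import *
import pickle
from fit import panelR
from scipy.optimize import least_squares
w=cv2.GaussianBlur(cv2.imread("pics/w3raw.png"),(1,5),0).astype(int); c=pickle.load(open("w3.pkl","rb"))
print(w[110,184:250].tolist())
U,Lo=[],[]
for r in range(85,290,3):
    b,g,rr=w[r,:,0],w[r,:,1],w[r,:,2]
    bl=np.where((b-rr>20)&(np.arange(560)<265)&(np.arange(560)>170))[0]
    if len(bl)<20: continue
    x0,x1=bl[0],bl[-1]
    seg=b[x0:x1]+g[x0:x1]; d=seg[2:]-seg[:-2]; i=np.argmin(d[2:22])+2
    U.append([x0+i+1,r]); Lo.append([x1+.5,r])
def line(p):
    vx,vy,x,y=cv2.fitLine(np.float32(p),cv2.DIST_HUBER,0,.01,.01).ravel(); n=np.array([vy,-vx]); return n,n@[x,y],np.abs(np.array(p)@n-n@[x,y])
u=line(U);l=line(Lo); print("rms",np.median(u[2]),np.median(l[2]),len(U), U[::12],Lo[::12])
P0=np.load("panel.npy"); cs=bot.get_calibration("scene")
sc=np.array([[359.7,149.8],[334,215.7],[403.1,255.2],[435.5,185.7]]); lab=[(1,-1),(-1,-1),(-1,1),(1,1)]
def res(p):
    M=panelR(p[3],p[4]); pt=lambda a,b:p[:3]+M@[a*.09,-b*.1,0]
    o=[(proj(cs,pt(*k))[0]-q) for k,q in zip(lab,sc)]
    e=[]
    for a,(n,d,_) in ((1,u),(-1,l)):
        for b in (.9,-.2): e.append((proj(c,pt(a,b))[0]@n-d)*1.0)
    return np.r_[np.ravel(o),e]
s=least_squares(res,P0,loss="soft_l1"); print(s.x[:3].round(4),np.degrees(s.x[3:]).round(2),res(s.x).round(2)); np.save("panel2.npy",s.x)
E
python3 fit2.py
```

```text
[[106, 158, 197], [105, 159, 196], [105, 159, 197], [104, 159, 196], [104, 161, 200], [105, 157, 197], [118, 94, 72], [139, 76, 23], [137, 79, 29], [137, 80, 32], [136, 78, 29], [140, 82, 32], [136, 79, 29], [98, 57, 24], [140, 81, 28], [135, 76, 28], [115, 64, 25], [61, 35, 11], [69, 39, 16], [67, 37, 13], [69, 40, 14], [69, 40, 14], [68, 39, 14], [69, 41, 16], [67, 38, 11], [69, 40, 15], [69, 39, 14], [70, 39, 14], [68, 36, 14], [68, 38, 12], [68, 39, 14], [69, 39, 15], [69, 38, 14], [69, 39, 14], [67, 36, 11], [66, 36, 10], [70, 38, 15], [67, 37, 11], [69, 39, 14], [68, 37, 11], [70, 40, 15], [68, 39, 15], [67, 38, 13], [68, 37, 13], [70, 38, 15], [68, 37, 11], [66, 38, 10], [68, 39, 12], [68, 39, 14], [70, 39, 15], [68, 38, 12], [77, 44, 17], [76, 43, 16], [74, 41, 12], [72, 38, 6], [91, 78, 67], [215, 238, 242], [201, 223, 229], [195, 214, 223], [196, 216, 224], [203, 222, 228], [203, 224, 229], [199, 219, 225], [154, 170, 177], [94, 128, 148], [110, 195, 233]]
rms 0.23974144458770752 0.3141046464443207 69 [[np.int64(198), 85], [np.int64(201), 121], [np.int64(203), 157], [np.int64(205), 193], [np.int64(207), 229], [np.int64(210), 265]] [[np.float64(238.5), 85], [np.float64(239.5), 121], [np.float64(240.5), 157], [np.float64(241.5), 193], [np.float64(243.5), 229], [np.float64(241.5), 265]]
[0.5808 0.2359 0.1369] [-10.67  60.64] [-0.36 -0.48 -0.68 -0.13  0.32  0.45  0.41  0.18  0.1  -0.12 -0.11  0.02]
```

```bash
cat > chk.py <<'E'
from h import *
P=np.load("panel2.npy")
def rep():
    s=bot.state(); A=rot(s["tool_rot"]); print("F tool",A.inv().apply(s["force"]).round(2),"M tool",A.inv().apply(s["ft_torque"]).round(3),"w",round(s["width"],4))
rep()
for g in (.006,0): plan(*target(P,gap=g))
E
python3 chk.py
```

```text
F tool [ 0.99 -0.43  0.37] M tool [ 0.003 -0.024 -0.507] w 0.0074
shift [ 0.     -0.0358 -0.0014] rot [0.2  0.02 0.46] clock 8.85
shift [ 0.0001 -0.0418 -0.0014] rot [0.2  0.02 0.46] clock 8.85
```

Emit:
move_arm(steps=[0,-0.01,-0.001,0.2,0,0.45,255,0,-0.02,-0.001,0.2,0,0.45,255,0,-0.028,-0.001,0.2,0,0.45,255,0,-0.033,-0.001,0.2,0,0.45,255,0,-0.036,-0.001,0.2,0,0.45,255,0,-0.036,-0.001,0.2,0,0.45,255,0,-0.036,-0.001,0.2,0,0.45,255,0,-0.036,-0.001,0.2,0,0.45,255])

```text
clock: 9.65
eef_pos: [0.5311, 0.247, 0.2496]
tool_rot: [0.575, 0.641, 0.298, -0.412]
force: [-0.5, 0.6, -2.4]
width: 0.0073
```

```bash
python3 chk.py
```

```text
F tool [ 1.83 -1.74 -0.48] M tool [-0.062  0.015 -0.508] w 0.0073
shift [ 0.0002 -0.0003 -0.0003] rot [-0.01  0.01 -0.03] clock 9.65
shift [ 0.0002 -0.0063 -0.0003] rot [-0.01  0.01 -0.03] clock 9.65
```

Emit:
move_arm(steps=[0,-0.001,0,0,0,0,255,0,-0.002,0,0,0,0,255,0,-0.003,0,0,0,0,255,0,-0.0035,0,0,0,0,255,0,-0.004,0,0,0,0,255,0,-0.004,0,0,0,0,255,0,-0.004,0,0,0,0,255])

```text
clock: 10.35
eef_pos: [0.5277, 0.2477, 0.2477]
tool_rot: [0.575, 0.641, 0.298, -0.412]
force: [-0.0, 0.7, -2.2]
width: 0.0077
```

```bash
python3 chk.py
```

```text
F tool [ 1.81 -1.22 -0.67] M tool [-0.033 -0.01  -0.434] w 0.0077
shift [ 0.0002  0.0037 -0.0003] rot [-0.01  0.01 -0.03] clock 10.35
shift [ 0.0002 -0.0023 -0.0003] rot [-0.01  0.01 -0.03] clock 10.35
```

Emit:
move_arm(steps=[0,-0.0005,0,0,0,0,255,0,-0.001,0,0,0,0,255,0,-0.001,0,0,0,0,255,0,-0.001,0,0,0,0,255])

```text
clock: 10.75
eef_pos: [0.5268, 0.2479, 0.2472]
tool_rot: [0.575, 0.641, 0.298, -0.412]
force: [-0.6, 0.3, -1.9]
width: 0.0073
```

```bash
python3 chk.py
```

```text
F tool [ 1.31 -1.49 -0.13] M tool [ 0.002 -0.003 -0.445] w 0.0073
shift [ 0.0002  0.0047 -0.0002] rot [-0.01  0.   -0.03] clock 10.75
shift [ 0.0002 -0.0013 -0.0002] rot [-0.01  0.   -0.03] clock 10.75
```

Emit:
move_arm(steps=[0,-0.0005,0,0,0,0,255,0,-0.001,0,0,0,0,255,0,-0.001,0,0,0,0,255,0,-0.001,0,0,0,0,255])

```text
clock: 11.15
eef_pos: [0.5264, 0.248, 0.247]
tool_rot: [0.575, 0.641, 0.298, -0.412]
force: [2.5, -0.2, -2.1]
width: 0.0076
```

```bash
python3 chk.py
```

```text
F tool [ 3.08  1.15 -0.28] M tool [-0.029 -0.059 -0.009] w 0.0076
shift [ 0.0003  0.0051 -0.0002] rot [-0.01 -0.01 -0.09] clock 11.15
shift [ 0.0003 -0.0009 -0.0002] rot [-0.01 -0.01 -0.09] clock 11.15
```

```bash
cat > avg.py <<'E'
from h import *
P=np.load("panel2.npy"); o=[]
for i in range(10):
    s=bot.state(); A=rot(s["tool_rot"]); o.append(np.r_[A.inv().apply(s["force"]),A.inv().apply(s["ft_torque"])]); bot.capture("wrist")
o=np.array(o); print("F,M mean",o.mean(0).round(3),"sd",o.std(0).round(2)[[1,5]],"clock",s["clock"]); plan(*target(P))
E
python3 avg.py
```

```text
F,M mean [ 2.894  1.619  0.293 -0.008 -0.075  0.092] sd [0.38 0.08] clock 11.6
shift [ 0.0003 -0.0008 -0.0002] rot [-0.02 -0.01 -0.08] clock 11.65
```

Emit:
move_arm(steps=[0,-0.0015,0,0,0,0,255,0,-0.0015,0,0,0,0,255,0,-0.0015,0,0,0,0,255])

```text
clock: 11.95
eef_pos: [0.5258, 0.2482, 0.2468]
tool_rot: [0.575, 0.642, 0.298, -0.411]
force: [5.7, -1.5, -2.1]
width: 0.0075
```

```bash
python3 avg.py
```

```text
F,M mean [ 4.558  3.816  0.565 -0.007 -0.102  0.612] sd [0.39 0.02] clock 12.4
shift [ 0.0004 -0.0002 -0.0002] rot [-0.01 -0.02 -0.19] clock 12.45
```

Emit:
move_arm(steps=[0,-0.0009,0,0,0,0.4,255,0,-0.0009,0,0,0,0.4,255,0,-0.0009,0,0,0,0.4,255])

```text
clock: 12.75
eef_pos: [0.5255, 0.2482, 0.2468]
tool_rot: [0.577, 0.643, 0.295, -0.409]
force: [5.0, -1.5, -1.7]
width: 0.0074
```

```bash
python3 avg.py
```

```text
F,M mean [ 4.323e+00  3.689e+00  4.960e-01  1.000e-03 -1.260e-01  5.960e-01] sd [0.54 0.03] clock 13.2
shift [ 0.0006  0.     -0.0001] rot [ 0.01 -0.03 -0.67] clock 13.25
```

Emit:
move_arm(steps=[0,-0.0007,0,0,0,-0.3,255,0,-0.0005,0,0,0,-0.7,255,0,-0.0003,0,0,0,-1.0,255,0,-0.0003,0,0,0,-1.0,255,0,-0.0003,0,0,0,-1.0,255])

```text
clock: 13.75
eef_pos: [0.5259, 0.2482, 0.2472]
tool_rot: [0.574, 0.64, 0.3, -0.413]
force: [5.4, -1.8, -1.9]
width: 0.0077
```

```bash
python3 avg.py
```

```text
F,M mean [ 4.304  4.045  0.656 -0.013 -0.117  0.694] sd [0.35 0.02] clock 14.2
shift [ 0.0007 -0.0006 -0.0001] rot [ 0.02 -0.04  0.23] clock 14.25
```

Emit:
move_arm(steps=[0,-0.0007,0,0,0,-0.3,255,0,-0.0005,0,0,0,-0.5,255,0,-0.0005,0,0,0,-0.5,255,0,-0.0005,0,0,0,-0.5,255])

```text
clock: 14.65
eef_pos: [0.5259, 0.2482, 0.2473]
tool_rot: [0.572, 0.639, 0.303, -0.415]
force: [5.1, -1.4, -2.0]
width: 0.0076
```

```bash
python3 avg.py
```

```text
F,M mean [ 4.244  3.928  0.841 -0.015 -0.136  0.695] sd [0.58 0.02] clock 15.1
shift [ 0.0008 -0.0006 -0.0001] rot [ 0.03 -0.05  0.65] clock 15.15
```

```bash
python3 - <<'E'
from h import *
import pickle
s=bot.state();c=bot.get_calibration("wrist");im=bot.capture("wrist")[:,:,::-1]; y=bot.capture("scene")[:,:,::-1]
pickle.dump((s,c),open("w4.pkl","wb")); cv2.imwrite("pics/w4raw.png",im);cv2.imwrite("pics/s4raw.png",y)
W=np.zeros((520,800,3),np.uint8); a=cv2.resize(bright(im[60:320,200:400]),None,fx=2,fy=2,interpolation=0); W[:,:400]=a
k=cv2.resize(bright(y[140:270,320:450]),None,fx=3,fy=3,interpolation=2); W[:390,400:790]=k
cv2.imwrite("pics/c4.png",W)
E
```

```text
(no output)
```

View pics/c4.png

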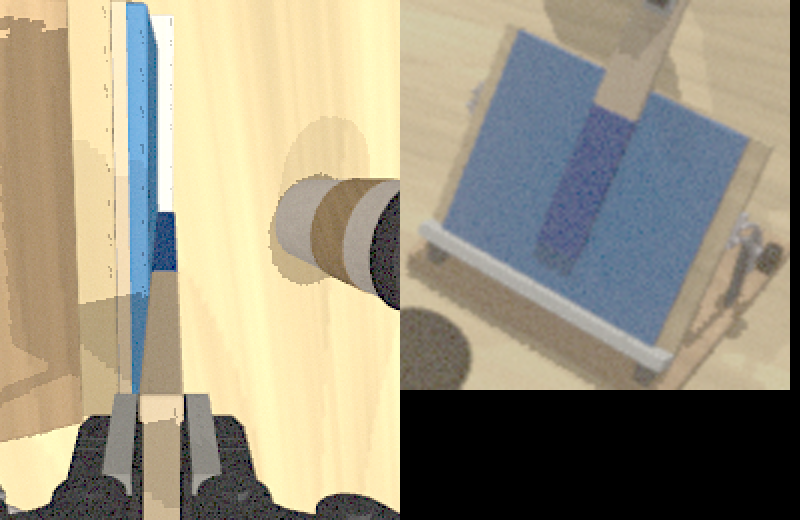

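```bash
cat > bar.py <<'E'
from h import *
import pickle,sys
def edges(w,rows):
    o=[]
    for r in rows:
        p=w[r].astype(int); b=p[:,0]-p[:,2]
        x=[i for i in range(262,300) if b[i]>12 and p[i].sum()<75]   # cobalt (dark) only
        if len(x)>5: o.append((r,x[0]-.5,x[-1]+.5))
    return np.array(o)
def ana(png,s,c):
    w=cv2.GaussianBlur(cv2.imread(png),(1,3),0); e=edges(w,range(168,194,3)); A=rot(s["tool_rot"]); T=s["eef_pos"]
    P=np.load("panel2.npy"); from fit import panelR; M=panelR(P[3],P[4])
    for k in (1,2):
        o,d=ray(c,np.c_[e[:,k],e[:,0]]); o=A.inv().apply(o-T); d=A.inv().apply(d); X=o+d*((-.016-o[2])/d[:,2])[:,None]
        q=np.polyfit(X[:,0],X[:,1],1); Wd=(A.apply(X)+T-P[:3])@M
        print("edge",k,"tool x",X[[0,-1],0].round(3),"tool y",X[:,1].round(4),"height over panel",Wd[:,2].round(4),"along",Wd[[0,-1],0].round(3))
if __name__=="__main__":
    s=pickle.load(open("s3.pkl","rb")); ana("pics/w3raw.png",s,pickle.load(open("w3.pkl","rb")))
    s,c=pickle.load(open("w4.pkl","rb")); ana("pics/w4raw.png",s,c)
E
python3 bar.py
```

```text
edge 1 tool x [0.164 0.068] tool y [-0.0055 -0.0053 -0.0051 -0.005  -0.0056 -0.0055 -0.0053 -0.0051 -0.005 ] height over panel [0.0391 0.0395 0.0398 0.04   0.0395 0.0398 0.04   0.0402 0.0405] along [-0.042  0.055]
edge 2 tool x [0.164 0.068] tool y [0.0022 0.002  0.0019 0.0026 0.0025 0.0023 0.0022 0.0021 0.0027] height over panel [0.0469 0.0468 0.0468 0.0476 0.0476 0.0476 0.0475 0.0475 0.0481] along [-0.042  0.055]
edge 1 tool x [0.164 0.068] tool y [-0.0026 -0.0035 -0.0034 -0.0033 -0.004  -0.0039 -0.0038 -0.0037 -0.0043] height over panel [ 0.0007 -0.      0.0003  0.0005 -0.0001  0.0002  0.0004  0.0006  0.0001] along [-0.041  0.056]
edge 2 tool x [0.164 0.068] tool y [0.0051 0.0048 0.0046 0.0043 0.0041 0.0039 0.0045 0.0043 0.0041] height over panel [0.0084 0.0083 0.0082 0.0081 0.008  0.008  0.0086 0.0085 0.0085] along [-0.041  0.056]
```

The wrist picture shows the bar lying along the panel face: its inner edge is within about 0.5 mm of the plane. The end is at (276,166). The bar has turned slightly in the pads, by about 0.8°. I'll tip the tool a little more so the lower end bears too, and watch the moment/force ratio.

Emit:
move_arm(steps=[0,-0.0007,0,0,0,-0.3,255,0,-0.0004,0,0,0,-0.7,255,0,-0.0004,0,0,0,-0.8,255,0,-0.0004,0,0,0,-0.8,255])

```text
clock: 15.65
eef_pos: [0.5258, 0.2484, 0.2473]
tool_rot: [0.569, 0.637, 0.307, -0.419]
force: [4.0, -0.8, -1.4]
width: 0.0073
```

```bash
cat > both.py <<'E'
from bar import *
import sys
n=sys.argv[1]
s=bot.state();c=bot.get_calibration("wrist");cv2.imwrite(f"pics/{n}.png",bot.capture("wrist")[:,:,::-1]); ana(f"pics/{n}.png",s,c)
E
python3 avg.py; python3 both.py w5
```

```text
F,M mean [ 2.584  2.302  0.338  0.013 -0.102  0.777] sd [0.39 0.05] clock 16.1
shift [ 0.0009 -0.0003  0.    ] rot [ 0.03 -0.06  1.43] clock 16.15
edge 1 tool x [0.164 0.068] tool y [-0.0007 -0.0007 -0.0007 -0.0016 -0.0016 -0.0023 -0.0023 -0.0022 -0.0029] height over panel [0.0001 0.0004 0.0008 0.0003 0.0006 0.0001 0.0004 0.0007 0.0003] along [-0.04   0.056]
edge 2 tool x [0.164 0.068] tool y [0.007  0.0067 0.0063 0.006  0.0065 0.0062 0.006  0.0057 0.0055] height over panel [0.0078 0.0078 0.0078 0.0079 0.0087 0.0087 0.0087 0.0087 0.0087] along [-0.041  0.056]
```

Emit:
move_arm(steps=[0,-0.0008,0,0,0,0.2,255,0,-0.0014,0,0,0,0.3,255,0,-0.0014,0,0,0,0.3,255,0,-0.0014,0,0,0,0.3,255])

```text
clock: 16.6
eef_pos: [0.5257, 0.2484, 0.2473]
tool_rot: [0.571, 0.639, 0.305, -0.417]
force: [7.1, -2.6, -2.0]
width: 0.0074
```

```bash
python3 avg.py; python3 both.py w6
```

```text
F,M mean [ 5.189  5.701  0.544 -0.007 -0.124  1.183] sd [0.39 0.03] clock 17.05
shift [ 0.001  -0.0004  0.    ] rot [ 0.02 -0.08  0.98] clock 17.1
edge 1 tool x [0.164 0.068] tool y [-0.0017 -0.0016 -0.0025 -0.0024 -0.0024 -0.0031 -0.003  -0.0037 -0.0036] height over panel [ 0.0004  0.0007  0.0001  0.0004  0.0007  0.0001  0.0004 -0.0001  0.0001] along [-0.04   0.056]
edge 2 tool x [0.164 0.068] tool y [0.0061 0.0057 0.0054 0.0052 0.0049 0.0047 0.0052 0.005  0.0048] height over panel [0.0081 0.0081 0.008  0.008  0.008  0.0079 0.0086 0.0086 0.0085] along [-0.04   0.056]
```

Emit:
move_arm(steps=[0,-0.0012,0,0,0,-0.3,255,0,-0.0012,0,0,0,-0.3,255,0,-0.0012,0,0,0,-0.3,255,0,-0.0012,0,0,0,-0.3,255])

```text
clock: 17.55
eef_pos: [0.5256, 0.2483, 0.2473]
tool_rot: [0.57, 0.638, 0.306, -0.417]
force: [6.4, -2.7, -1.5]
width: 0.0077
```

```bash
python3 avg.py; python3 both.py w7; python3 - <<'E'
from h import *
from fit import quad
t=bot.capture("top")[:,:,::-1]; y=bot.capture("scene")[:,:,::-1]; w=cv2.imread("pics/w7.png")
cv2.imwrite("pics/t7raw.png",t); cv2.imwrite("pics/s7raw.png",y)
W=np.zeros((520,800,3),np.uint8); W[:,:340]=cv2.resize(bright(w[60:320,230:400]),None,fx=2,fy=2,interpolation=0)
W[:300,340:]=cv2.resize(bright(y[80:280,160:460]),(460,300)); W[300:,340:]=cv2.resize(bright(t[100:320,80:440]),(460,220))
cv2.imwrite("pics/c7.png",W)
# panel outline shift between first and last scene view (side/lower strips not covered by bar)
a=cv2.imread("pics/scene0.png"); cmp=cv2.absdiff(cv2.GaussianBlur(a,(5,5),0),cv2.GaussianBlur(y,(5,5),0)).max(2)
for nm,(r0,r1,c0,c1) in dict(panelright=(185,262,400,450),ledge=(212,262,326,368),jar=(200,250,175,215),cup=(240,305,300,346),rack=(135,190,245,285)).items(): print(nm,(cmp[r0:r1,c0:c1]>25).sum())
E
```

```text
F,M mean [ 4.824  5.306  0.28   0.01  -0.112  1.12 ] sd [0.43 0.02] clock 18.0
shift [ 0.001  -0.0004  0.    ] rot [ 0.02 -0.09  1.15] clock 18.05
edge 1 tool x [0.164 0.068] tool y [-0.0017 -0.0016 -0.0016 -0.0024 -0.0024 -0.0023 -0.003  -0.003  -0.0029] height over panel [-0.0001  0.0003  0.0006  0.      0.0003  0.0006  0.0001  0.0004  0.0006] along [-0.04   0.056]
edge 2 tool x [0.164 0.068] tool y [0.007  0.0067 0.0063 0.006  0.0057 0.0055 0.0052 0.005  0.0048] height over panel [0.0086 0.0085 0.0085 0.0085 0.0084 0.0084 0.0084 0.0083 0.0083] along [-0.04   0.056]
panelright 0
ledge 0
jar 0
cup 0
rack 51
```

View pics/c7.png

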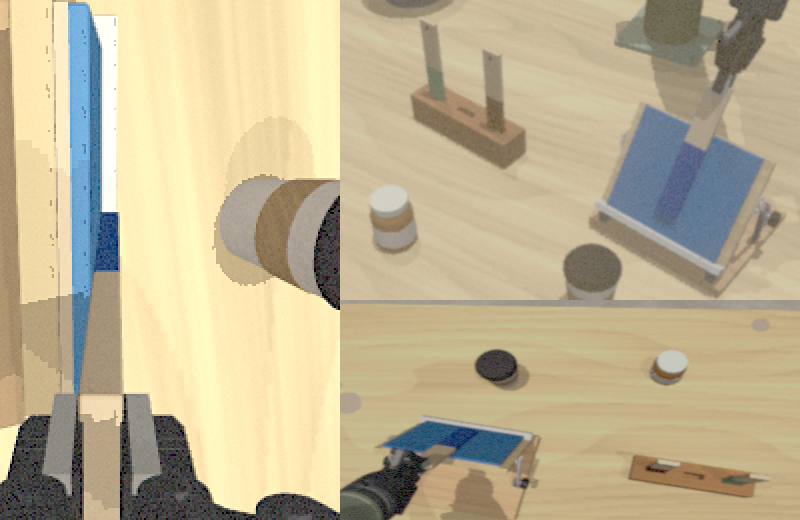

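Emit:
move_arm(steps=[0,-0.0012,0,0,0,-0.3,255,0,-0.0011,0,0,0,-0.6,255,0,-0.0011,0,0,0,-0.6,255,0,-0.0011,0,0,0,-0.6,255,0,-0.0011,0,0,0,-0.6,255,0,-0.0011,0,0,0,-0.6,255])

```text
clock: 18.8
eef_pos: [0.5254, 0.2484, 0.2472]
tool_rot: [0.568, 0.637, 0.308, -0.42]
force: [5.4, -1.6, -1.1]
width: 0.0075
```

```bash
python3 avg.py; python3 both.py w8
```

```text
F,M mean [ 4.039  4.458  0.508 -0.017 -0.131  1.148] sd [0.62 0.02] clock 19.25
shift [ 0.001  -0.0001  0.0001] rot [ 0.02 -0.1   1.64] clock 19.3
edge 1 tool x [0.164 0.068] tool y [ 0.0002  0.0002 -0.0008 -0.0008 -0.0016 -0.0016 -0.0016 -0.0023 -0.0022] height over panel [ 0.0001  0.0005  0.      0.0004 -0.0001  0.0003  0.0006  0.0002  0.0005] along [-0.04   0.056]
edge 2 tool x [0.164 0.068] tool y [0.008  0.0075 0.0072 0.0068 0.0065 0.0062 0.0059 0.0057 0.0055] height over panel [0.0079 0.0079 0.0079 0.008  0.008  0.008  0.0081 0.0081 0.0081] along [-0.04   0.056]
```

```bash
python3 -c "
from station import bot
s=bot.state();print(s['clock'],s['force'],s['width']);print(bot.close_job())"
```

```text
19.35 [ 6.00329956 -1.85764885 -1.71584746] 0.007454163713909515
the job is handed in; nothing more can be done
None
```

I pulled the blue sample from the middle slot, tilted it to the panel's slope and laid it flush on the panel. I handed the job in at 19.4 s with the arm still holding it there; the interface gave no verdict.

**Last checks**
- **Slope:** about 60.6° on the refined fit. Two earlier fits gave 60.3° and 62.1°.
- **Flatness:** in the wrist view, the bar's inner edge is within about 0.6 mm of the estimated panel plane along the glaze. It stayed there while I tilted the tool further, so the bar is bearing on the panel, not just hovering.
- **Position:** the bar points down the slope. By dead reckoning its lower end is about 37 mm above the panel's lower edge, clear of the ledge, and all the glaze is on the panel.
- **Push:** about 6 N square to the panel, steady. The moment suggests it is shared between the panel's upper edge and the bar's lower end. That split rests on a guessed moment reference point, so it is approximate.
- **Surroundings:** before the last small tilt, the parts of the panel and ledge I compared, and the cup and jar, showed no change from the first scene picture. The other two samples still stood in the rack; that check flagged 51 changed pixels there, which I took to be the missing blue bar.

**What disagreed**
- On first contact I could not tell from force and moment which part of the bar was touching.
- The bar turned about 1.6° in the pads during the laying, so the tool is over-tilted by that much while the bar itself lies flat.

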